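Clear the bench after a purification run

ROBOT

A 6-joint arm with a two-finger parallel gripper is mounted at the origin on the work surface. World frame = base frame: x ahead of the robot, y to its left, z up, the work surface at z = 0. Lengths are in m, angles in rad, forces in N, time in s.
With the tool pointing down it reaches from about 0.35 to 0.975 m from the base axis. Payload 4.9 kg.
Tool frame: the origin (TCP) lies at the very end of the fingers, on their centre line; the grasp point (between the pads) lies 19 mm behind it; z points along the fingers, y is the line along which they close (so a half turn about z gives the same grasp; the last joint's range is limited). The gripper opens to 85 mm and grips with 20 to 120 N. Pads are 22 mm wide; open, the fingers measure 114 mm over their backs; the gripper's body (76 mm by 85 mm) begins 54 mm behind the grasp point. The pads swing forward as they close: fully open they stand 13 mm farther back than shut.
Start: joints at [-1.332, 0.053, 1.613, -0, 1.476, -0.119], TCP at [0.219, -0.585, 0.231] pointing down, gripper open.
Joint ranges: [-3.01, 3.01], [-1.01, 2.22], [0.06, 2.58], [-1.02, 4.17], [0.09, 2.62], [-3.14, 3.14]. Speed limits (rad/s): [2.57, 2.57, 3.14, 3.14, 3.14, 3.14].

INTERFACE

Orientations are given as a rotation vector (axis times angle).
In Python, from station import ctrl gives the robot as it stands. The module is installed in compiled form; this text tells all that it offers.
- The arm moves only by the tool jog_arm, never from a script. Its argument "steps" is a list of rows, each an object with "delta_rot": the turn, a rotation vector about the tool's x, y, z in degrees, a list of three; "linear": the shift along the tool's x, y, z in m, a list of three; "grip": the finger opening in m, from 0 to 0.0854. In form: [{"delta_rot": [rx, ry, rz], "linear": [x, y, z], "grip": grip}, ...]. A call has 1 to 10 rows; each row shifts and turns the commanded pose from where the row before left it, along the tool's axes as they then stand; what a row does not reach is not made up. A row lasts 1/10 s, in which the tool goes at most 50 mm and 8.59 degrees, less where a joint would pass 70% of its speed; a pose out of reach is approached as far as the arm can. A call with a gripper value outside its range is refused whole. The fingers move at their own pace and stop on an object; "newtons" is the grip in N (left out, the last holds). Time passes only in rows, so rows that do not move let the fingers close. It gives the time, the measured TCP pose, the force, the opening and the grip force at its end, in the units of the state.
- ctrl.get_obs(): the state, without advancing time (a new reading comes with each control period).
- ctrl.get_image(name): name is "scene" or "top" or "wrist"; returns (picture, depth): 400x640x3 uint8, red, green, blue; 400x640 float32, m along the optical axis (not along the pixel's ray), 0 where there is no reading.
- ctrl.camera_info(name): a dict with "camera_matrix" (3x3 intrinsics, pixels), "R" (3x3) and "t" (3): a world point X has camera coordinates R X + t; the wrist camera has in their place "T_tool_cam" (4x4, takes a point from camera to tool coordinates, whose origin is the TCP and whose axes are the flange's). Camera axes: x right, y down, z forward; pixel columns grow to the right and rows downward; lengths in m; the calibration is good to about 2 mm. A picture is of the moment at which its call begins: read the wrist's pose just before it. camera_info takes no time and is no camera call.
- ctrl.finish_job(): hands the job in; it is judged then, once.
The state is a dict: "t": time; "q": joint angles; "dq": joint speeds; "effort": joint torques, N m; "tool_pos": TCP position; "tool_rot": TCP orientation; "contact_force": force on the tool from outside, world axes, zero at the start; "wrist_torque": the same for the moment, N m; "opening": finger opening in m; "grip_force": force on a finger pad.
Only numpy, scipy, OpenCV 4.12 (cv2) and the standard library are available. Lean on these libraries where they do the work, as an engineer would, in place of code of your own. Each camera call takes 0.05 s, during which the arm holds its last target. There are 200 camera calls.

TASK

The run is over: clear what is left on the bench in front of the fume hood. Stand the two amber sample vials in the blue vial tray, each upright in a bay of its own, never letting them tip over; put the two used white cartridges into the yellow waste tub, and lay the steel column along one of the grooves of the grey column rack, centred and fully seated. Leave the glass bottle and the beaker where they stand.

Things in the scene. Friction and masses are not known exactly. Their poses are not given: they have to be found in the camera images.
- vial_red: amber glass sample vial, 28 mm diameter, 61 mm tall overall, with a paper band and a red screw cap (27 mm diameter, the top 17 mm); stands upright on the bench at the start; about 40 g. Origin: centre of its underside; z points up through the cap
- vial_black: amber glass sample vial, 28 mm diameter, 61 mm tall overall, with a paper band and a black screw cap (27 mm diameter, the top 17 mm); stands upright on the bench at the start; about 40 g. Origin: centre of its underside; z points up through the cap
- cart_green: used cartridge lying along its x: white cylindrical body 22 mm in diameter with a tan band; green hexagonal collars, 27 mm across flats, 12 mm wide, centred 40 mm either side of the middle; thin white nozzles, 116 mm overall; about 45 g. Origin: middle of its axis, 13.5 mm above the bench at the start; x along its length
- cart_orange: used cartridge lying along its x: white cylindrical body 22 mm in diameter with a tan band; orange hexagonal collars, 27 mm across flats, 12 mm wide, centred 40 mm either side of the middle; thin white nozzles, 116 mm overall; about 45 g. Origin: middle of its axis, 13.5 mm above the bench at the start; x along its length
- column: stainless-steel chromatography column lying along its x: round tube 14 mm in diameter; at each end a hexagonal nut, 20 mm across flats, 20 mm long (48 to 68 mm from the middle; a thin dark ring starts at 46 mm) and a small black plug; 148 mm overall; about 220 g. Origin: middle of its axis, 10 mm above the bench at the start; x along its length
- vial_tray: fixed blue plastic tray, 100 mm (its x) by 148 mm (its y), 28 mm high, floor and walls 4 mm thick, divided into six open bays, each 44 mm square inside, two along x and three along y. Bay centres at x = -24 or +24 mm and y = -48, 0 or +48 mm from the origin. All bays empty at the start; any will do. Origin: centre of its underside, on the bench; z up
- waste_tub: fixed yellow plastic tub, open on top, 130 mm (its x) by 170 mm (its y) outside, 60 mm high, walls and floor 5 mm thick; the rim has a narrow lip outside with a tab at each y end. The cartridges may lie anyhow in it, below the rim. Origin: centre of its underside, on the bench; z up
- column_rack: fixed rack: grey base 112 mm (x) by 92 mm (y), 6 mm thick, with two black W-shaped rubber saddles, 10 mm thick, across x at y = -34 and +34 mm (58 mm free between them). Their 90-degree V notches (bottom 18 mm, peaks 43 mm above bench) form two empty grooves along y at x = -25 and +25 mm; either will do. Tube rests in the notches, axis 28 mm high, end nuts outside. Origin: centre of underside
- bottle: bystander: closed clear glass laboratory bottle with a blue cap 44 mm wide and a paper label, 56 mm diameter, 105 mm tall, standing loose at one side. Origin: centre of its underside
- beaker: bystander: empty clear glass beaker, 50 mm diameter at the rim, 68 mm tall, standing loose at one side. Origin: centre of its underside
Mind the look-alikes: they are no part of the job. Leave any purple or red look-alike of the cart_orange alone.

How it is judged:
By the outcome, as a careful person would: the job done as asked, in the order asked, and still so for the second after the job is handed in, with the robot touching nothing.
It also fails if it takes over 122 s, if anything falls off the work surface, if the arm or the gripper's body presses on something with over 40 N, if the wrist force passes 120 N, or if a joint passes its speed limit or range.

## Working session

There is one attempt and no reset: what is moved stays moved. The work goes in short steps, Python scripts to look and compute and a tool call to move; the robot and the scene stay as the last step left them, time stands still between calls to the robot, and variables do not carry over. Pictures are saved under pics/ and viewed, at most 14 in all, crops included, and the job is handed in when it is done.

Besides the shell and the picture viewer there is one more tool, called after "Call:" as name(argument=value, ...), one argument or row to a line, values as JSON. jog_arm: Moves the arm, as the interface text tells. Its arguments: {"type":"object","properties":{"steps":{"type":"array"},"newtons":{"type":"number"}},"required":["steps"]}

```bash
mkdir -p pics; ls; python3 - <<'E'
from station import ctrl
import cv2,numpy as np
print(ctrl.get_obs())
for n in("top","scene"):
    p,d=ctrl.get_image(n); cv2.imwrite(f"pics/{n}0.png",p[:,:,::-1]); np.savez(f"{n}0.npz",p=p,d=d)
    print(n,ctrl.camera_info(n))
print(ctrl.camera_info("wrist"))
E
```

```text
pics
{'t': 0.0, 'q': array([-1.33199089e+00,  5.33416731e-02,  1.61430054e+00,  2.40522817e-05,
        1.47597494e+00, -1.19039620e-01]), 'dq': array([ 3.90353983e-05, -1.24372728e-03,  1.27086229e-03,  5.40139245e-04,
       -1.52157911e-03, -1.54701252e-03]), 'effort': array([-4.12561149e-04, -3.93679440e+01, -3.70180678e+01, -1.00009011e-04,
        6.90198125e-03,  1.03776367e-05]), 'tool_pos': array([ 0.21874667, -0.58481004,  0.23006851]), 'tool_rot': array([-3.08945095e+00, -5.58743922e-01,  1.52679756e-04]), 'contact_force': array([ 0.10602841, -0.1590328 , -0.14404271]), 'wrist_torque': array([-0.01662028, -0.04399854,  0.01331905]), 'grip_force': 0.0, 'opening': 0.08572211384336932}
top {'camera_matrix': array([[377.86722254,   0.        , 323.49110436],
       [  0.        , 377.86722254, 198.67839229],
       [  0.        ,   0.        ,   1.        ]]), 'R': array([[-0.0186351 , -0.9998245 ,  0.00192365],
       [-0.99128687,  0.01822498, -0.13045381],
       [ 0.13039585, -0.00433791, -0.99145252]]), 't': array([-0.05584288,  0.43798753,  0.98556634])}
scene {'camera_m
[... 195 characters left out ...]
32706,  0.01034486],
       [ 0.39061506,  0.41252598, -0.82294726],
       [-0.57895386, -0.58494584, -0.56802358]]), 't': array([ 0.33401734, -0.09224674,  1.57160929])}
{'camera_matrix': array([[302.49575275,   0.        , 321.56209912],
       [  0.        , 302.49575275, 199.30528757],
       [  0.        ,   0.        ,   1.        ]]), 'T_tool_cam': array([[ 6.18601480e-04, -9.59131838e-01, -2.82958892e-01,
         7.27419974e-02],
       [ 9.99998773e-01,  1.00052121e-03, -1.20523168e-03,
        -8.43135507e-04],
       [ 1.43908245e-03, -2.82957799e-01,  9.59131280e-01,
        -1.42490839e-01],
       [ 0.00000000e+00,  0.00000000e+00,  0.00000000e+00,
         1.00000000e+00]])}
```

View pics/top0.png

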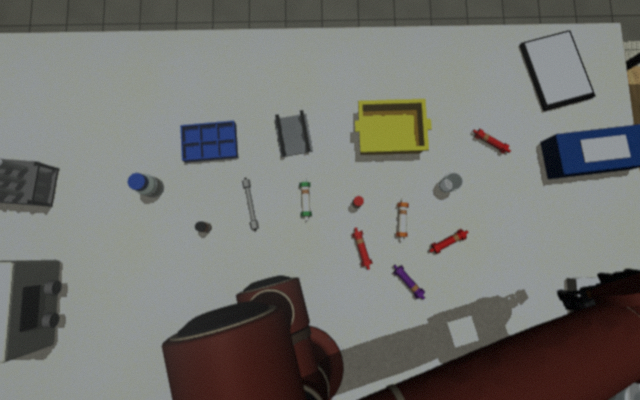

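View pics/scene0.png

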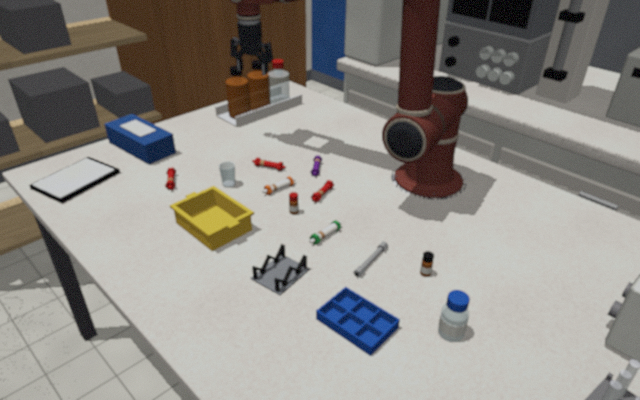

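The top view shows the black vial at (203,228), column (250,204), green cartridge (305,200), red vial (357,203) and orange cartridge (402,220). The tray is at (209,142), the rack at (293,135) and the tub at (393,127). The red and purple look-alikes are at (361,248), (449,241), (409,281) and (491,140).

```bash
cat > h.py <<'E'
from station import ctrl
import cv2,numpy as np
from scipy.spatial.transform import Rotation as Ro
def pose():
    o=ctrl.get_obs(); T=np.eye(4); T[:3,:3]=Ro.from_rotvec(o["tool_rot"]).as_matrix(); T[:3,3]=o["tool_pos"]; return o,T
def cam(n,T=None):
    """camera-to-world R, origin, K"""
    i=ctrl.camera_info(n)
    if n=="wrist":
        W=T@i["T_tool_cam"]; return W[:3,:3],W[:3,3],i["camera_matrix"]
    return i["R"].T,-i["R"].T@i["t"],i["camera_matrix"]
def onplane(c,uv,z):
    R,o,K=c; uv=np.atleast_2d(np.asarray(uv,float))
    r=np.c_[uv,np.ones(len(uv))]@np.linalg.inv(K).T@R.T
    return o+r*((z-o[2])/r[:,2])[:,None]
def cloud(c,d):
    R,o,K=c; v,u=np.mgrid[:d.shape[0],:d.shape[1]]
    P=np.stack([(u-K[0,2])/K[0,0]*d,(v-K[1,2])/K[1,1]*d,d],-1)
    return P@R.T+o
E
python3 - <<'E'
from h import *
f=np.load("top0.npz"); p,d=f["p"],f["d"]; c=cam("top")
P=cloud(c,d); hsv=cv2.cvtColor(p,cv2.COLOR_RGB2HSV)
box=dict(black=(190,215,215,243),col=(235,170,268,237),green=(293,173,318,226),red=(345,190,368,216),orange=(390,194,414,246),tray=(172,112,246,170),rack=(268,102,320,165),tub=(345,90,440,165),bottle=(120,165,165,203),beaker=(430,168,465,203))
print("bench z",np.median(P[210:260,270:290,2]))
for k,(a,b,e,g) in box.items():
    Q=P[b:g,a:e]; m=(Q[...,2]>0.007)&(d[b:g,a:e]>0); q=Q[m]
    pts=q[:,:2].astype(np.float32); r=cv2.minAreaRect(pts)
    w,v=np.linalg.eigh(np.cov(pts.T)); print(k,m.sum(),"rect",np.round(r[0],3),np.round(r[1],3),round(r[2],1),"mean",pts.mean(0).round(3),"z",np.percentile(q[:,2],[10,95]).round(3),"axis",np.degrees(np.arctan2(v[1,1],v[0,1])).round(1))
def cen(m,bx,z,n):
    a,b,e,g=bx; M=np.zeros_like(m); M[b:g,a:e]=m[b:g,a:e]
    nn,l,s,ce=cv2.connectedComponentsWithStats(M.astype(np.uint8))
    for i in np.argsort(-s[1:,4])[:n]+1: print("  ",s[i,4],onplane(c,ce[i],z).round(4))
H,S,V=hsv[...,0].astype(int),hsv[...,1],hsv[...,2]
print("red");cen(((H<8)|(H>172))&(S>150),box["red"],.058,1)
print("black");cen(V<60,box["black"],.055,1)
print("green");cen((H>50)&(H<90)&(S>80),box["green"],.02,2)
print("orange");cen((H>6)&(H<20)&(S>110),box["orange"],.02,2)
print("tray");cen((H>100)&(H<130)&(S>100),box["tray"],.028,1)
print("tub");cen((H>20)&(H<35)&(S>120),box["tub"],.06,1)
E
```

```text
bench z 0.0003400581371668654
black 152 rect [0.368 0.255] [0.027 0.027] 1.6 mean [0.367 0.252] z [0.02  0.064] axis -136.2
col 320 rect [0.429 0.137] [0.146 0.023] 11.1 mean [0.429 0.136] z [0.012 0.022] axis -168.8
green 332 rect [ 0.439 -0.014] [0.115 0.03 ] 1.2 mean [ 0.439 -0.014] z [0.017 0.029] axis -177.5
red 115 rect [ 0.425 -0.153] [0.026 0.026] 88.6 mean [ 0.425 -0.152] z [0.029 0.064] axis 128.3
orange 347 rect [ 0.38  -0.275] [0.03  0.114] 85.6 mean [ 0.379 -0.274] z [0.016 0.028] axis 175.0
tray 1037 rect [0.606 0.251] [0.102 0.15 ] 4.2 mean [0.606 0.252] z [0.009 0.03 ] axis 92.8
rack 671 rect [0.623 0.018] [0.111 0.091] 9.0 mean [0.622 0.018] z [0.007 0.042] axis -169.8
tub 2146 rect [ 0.629 -0.253] [0.144 0.204] 0.3 mean [ 0.636 -0.261] z [0.008 0.062] axis 90.1
bottle 647 rect [0.479 0.4  ] [0.053 0.049] 4.6 mean [0.476 0.393] z [0.028 0.107] axis 157.8
beaker 324 rect [ 0.472 -0.401] [0.047 0.048] 87.3 mean [ 0.474 -0.404] z [0.017 0.069] axis 117.0
red
   59 [[ 0.425  -0.1534  0.058 ]]
black
   101 [[0.3657 0.2521 0.055 ]]
green
   33 [[ 0.3988 -0.0159  0.02  ]]
   31 [[ 0.4799 -0.0127  0.02  ]]
orange
   42 [[ 0.3385 -0.27    0.02  ]]
   35 [[ 0.4187 -0.2774  0.02  ]]
tray
   1829 [[0.6013 0.2475 0.028 ]]
tub
   3231 [[ 0.6207 -0.2497  0.06  ]]
```

Call:
jog_arm(
  steps=[
    {"delta_rot":[0,0,7],"linear":[0,0,0],"grip":0.085},
    {"delta_rot":[0,0,7],"linear":[0,0,0],"grip":0.085},
    {"delta_rot":[0,0,6.5],"linear":[0,0,0],"grip":0.085},
  ],
  newtons=30,
)

```text
t: 0.4
tool_pos: [0.2188, -0.585, 0.2305]
tool_rot: [-3.14, 0.008, 0.0]
contact_force: [-0.6, 0.1, -0.4]
opening: 0.0851
grip_force: 0.0
```

Call:
jog_arm(
  steps=[
    {"delta_rot":[0,0,0],"linear":[0.0206,-0.0431,0],"grip":0.085},
    {"delta_rot":[0,0,0],"linear":[0.0206,-0.0431,0],"grip":0.085},
    {"delta_rot":[0,0,0],"linear":[0.0206,-0.0431,0],"grip":0.085},
    {"delta_rot":[0,0,0],"linear":[0.0206,-0.0431,0],"grip":0.085},
    {"delta_rot":[0,0,0],"linear":[0.0206,-0.0431,0],"grip":0.085},
    {"delta_rot":[0,0,0],"linear":[0.0206,-0.0431,0],"grip":0.085},
    {"delta_rot":[0,0,0],"linear":[0.0206,-0.0431,0],"grip":0.085},
    {"delta_rot":[0,0,0],"linear":[0.0206,-0.0431,0],"grip":0.085},
    {"delta_rot":[0,0,0],"linear":[0.0206,-0.0431,0],"grip":0.085},
    {"delta_rot":[0,0,0],"linear":[0.0206,-0.0431,0],"grip":0.085},
  ],
)

```text
t: 1.4
tool_pos: [0.4251, -0.1524, 0.231]
tool_rot: [3.141, -0.0, 0.0]
contact_force: [0.9, 0.1, -1.0]
opening: 0.0849
grip_force: 0.0
```

```bash
cat >> h.py <<'E'
def wrist(tag=None):
    o,T=pose(); p,d=ctrl.get_image("wrist"); c=cam("wrist",T)
    if tag: cv2.imwrite(f"pics/{tag}.png",p[:,:,::-1])
    return o,T,p,d,c,cloud(c,d)
def blob(P,d,x,y,r,z0,z1):
    """rect of depth points near (x,y) between heights"""
    m=(d>0)&(np.hypot(P[...,0]-x,P[...,1]-y)<r)&(P[...,2]>z0)&(P[...,2]<z1)
    q=P[m]; b=cv2.minAreaRect(q[:,:2].astype(np.float32))
    print(len(q),"rect",np.round(b[0],4),np.round(b[1],4),round(b[2],1),"mean",q.mean(0).round(4))
E
python3 - <<'E'
from h import *
o,T,p,d,c,P=wrist("w1")
print(o["tool_pos"])
blob(P,d,.425,-.153,.03,.055,.07); blob(P,d,.425,-.153,.03,.02,.07)
E
```

```text
[ 0.42509856 -0.15242943  0.2310218 ]
497 rect [ 0.4272 -0.1526] [0.0263 0.0255] 0.3 mean [ 0.4277 -0.1528  0.0608]
639 rect [ 0.4281 -0.1528] [0.0267 0.0269] 53.3 mean [ 0.4299 -0.1527  0.0556]
```

View pics/w1.png

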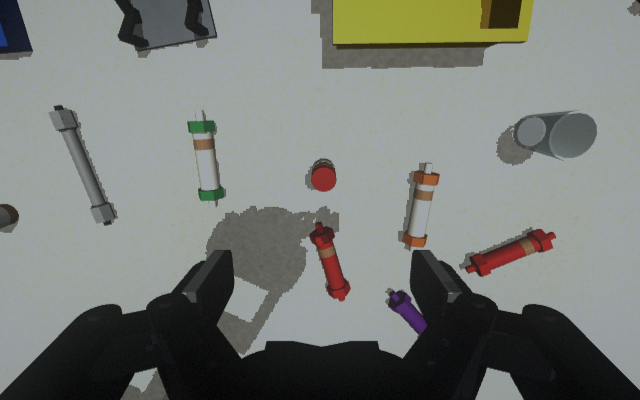

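The wrist view shows the red vial at (322,178), clear of its neighbours and centred between the fingers.

Call:
jog_arm(
  steps=[
    {"delta_rot":[0,0,0],"linear":[0.002,0,0.045],"grip":0.085},
    {"delta_rot":[0,0,0],"linear":[0,0,0.045],"grip":0.06},
    {"delta_rot":[0,0,0],"linear":[0,0,0.045],"grip":0.06},
    {"delta_rot":[0,0,0],"linear":[0,0,0.04],"grip":0.06},
    {"delta_rot":[0,0,0],"linear":[0,0,0.03],"grip":0.06},
    {"delta_rot":[0,0,0],"linear":[0,0,0],"grip":0.04},
    {"delta_rot":[0,0,0],"linear":[0,0,0],"grip":0.02},
    {"delta_rot":[0,0,0],"linear":[0,0,0],"grip":0.02},
    {"delta_rot":[0,0,0],"linear":[0,0,0],"grip":0.02},
    {"delta_rot":[0,0,0],"linear":[0,0,0],"grip":0.02},
  ],
  newtons=30,
)

```text
t: 2.45
tool_pos: [0.428, -0.1551, 0.028]
tool_rot: [3.14, 0.0, 0.004]
contact_force: [-0.1, 0.2, -0.7]
opening: 0.0265
grip_force: 29.8
```

Call:
jog_arm(
  steps=[
    {"delta_rot":[0,0,0],"linear":[0,0,-0.03],"grip":0.02},
    {"delta_rot":[0,0,0],"linear":[0,0,-0.045],"grip":0.02},
    {"delta_rot":[0,0,0],"linear":[0,0,-0.045],"grip":0.02},
    {"delta_rot":[0,0,0],"linear":[0.022,-0.0445,0],"grip":0.02},
    {"delta_rot":[0,0,0],"linear":[0.022,-0.0445,0],"grip":0.02},
    {"delta_rot":[0,0,0],"linear":[0.022,-0.0445,0],"grip":0.02},
    {"delta_rot":[0,0,0],"linear":[0.022,-0.0445,0],"grip":0.02},
    {"delta_rot":[0,0,0],"linear":[0.022,-0.0445,0],"grip":0.02},
    {"delta_rot":[0,0,0],"linear":[0.022,-0.0445,0],"grip":0.02},
    {"delta_rot":[0,0,0],"linear":[0.022,-0.0445,0],"grip":0.02},
  ],
)

```text
t: 3.45
tool_pos: [0.5818, 0.1593, 0.1473]
tool_rot: [-3.142, -0.001, -0.003]
contact_force: [1.4, -0.2, -0.5]
opening: 0.0262
grip_force: 29.9
```

Call:
jog_arm(
  steps=[
    {"delta_rot":[0,0,0],"linear":[0.0035,-0.0425,0],"grip":0.02},
    {"delta_rot":[0,0,0],"linear":[0,0,0],"grip":0.02},
  ],
)

```text
t: 3.65
tool_pos: [0.5848, 0.2043, 0.1472]
tool_rot: [-3.14, -0.008, -0.002]
contact_force: [-0.0, 0.1, -0.3]
opening: 0.0265
grip_force: 29.9
```

```bash
python3 - <<'E'
from h import *
o,T,p,d,c,P=wrist("w2")
print(o["tool_pos"],o["tool_rot"],o["opening"],o["grip_force"])
blob(P,d,.62,.251,.11,.02,.034)
E
```

```text
[0.58483782 0.20434758 0.14721229] [-3.13967626e+00 -8.38922070e-03 -2.19512145e-03] 0.02647697156086281 29.943630136549473
5064 rect [0.6058 0.2518] [0.1004 0.1484] 4.2 mean [0.6067 0.2575 0.0259]
```

View pics/w2.png

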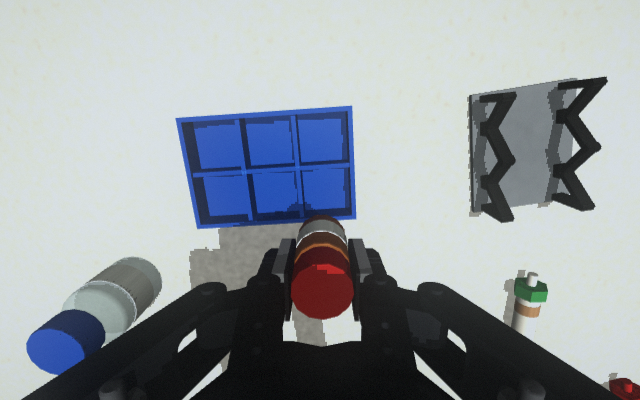

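The vial hangs upright in the fingers at (322,265). The tray spans (177,105) to (356,228), and the depth data confirms its pose.

Call:
jog_arm(
  steps=[
    {"delta_rot":[0,0,0],"linear":[0.0005,0.002,0.04],"grip":0.02},
    {"delta_rot":[0,0,0],"linear":[0,0,0.04],"grip":0.02},
    {"delta_rot":[0,0,0],"linear":[0,0,0.02],"grip":0.02},
    {"delta_rot":[0,0,0],"linear":[0,0,0.01],"grip":0.02},
    {"delta_rot":[0,0,0],"linear":[0,0,0.003],"grip":0.02},
    {"delta_rot":[0,0,0],"linear":[0,0,0],"grip":0.02},
  ],
)

```text
t: 4.3
tool_pos: [0.5857, 0.1972, 0.0344]
tool_rot: [-3.141, 0.001, -0.003]
contact_force: [0.4, 0.2, -0.8]
opening: 0.0265
grip_force: 29.9
```

Call:
jog_arm(
  steps=[
    {"delta_rot":[0,0,0],"linear":[0,0,0],"grip":0.02},
    {"delta_rot":[0,0,0],"linear":[0,0,0],"grip":0.02},
  ],
)

```text
t: 4.5
tool_pos: [0.5861, 0.1978, 0.0352]
tool_rot: [-3.141, 0.0, -0.005]
contact_force: [-0.1, -0.1, -1.1]
opening: 0.027
grip_force: 29.9
```

```bash
python3 - <<'E'
from h import *
for i in range(4):
    o,T,p,d,c,P=wrist("w3" if i==0 else None)
    print(o["t"],o["tool_pos"],o["tool_rot"],o["dq"].round(3),o["contact_force"].round(2))
E
```

```text
4.5 [0.58612748 0.19776788 0.03515485] [-3.14103145e+00  6.76009754e-05 -4.68964713e-03] [ 0.001  0.004  0.005 -0.    -0.001 -0.001] [-0.15 -0.06 -1.09]
4.55 [0.5859056  0.1977852  0.03487728] [-3.14109275e+00 -2.24288342e-05 -3.96156767e-03] [ 0.003  0.007  0.006  0.002 -0.003  0.001] [ 0.2   0.27 -0.46]
4.6 [0.5856709  0.19777971 0.03457385] [-3.14120530e+00 -1.47934701e-04 -3.17343964e-03] [ 0.002  0.005  0.007 -0.001 -0.003 -0.001] [ 0.59 -0.36 -0.14]
4.65 [0.58544162 0.19775482 0.03423388] [-3.14130930e+00 -2.03868467e-04 -2.27860062e-03] [-0.     0.007  0.005  0.001 -0.002 -0.   ] [-0.15 -0.02  0.04]
```

View pics/w3.png

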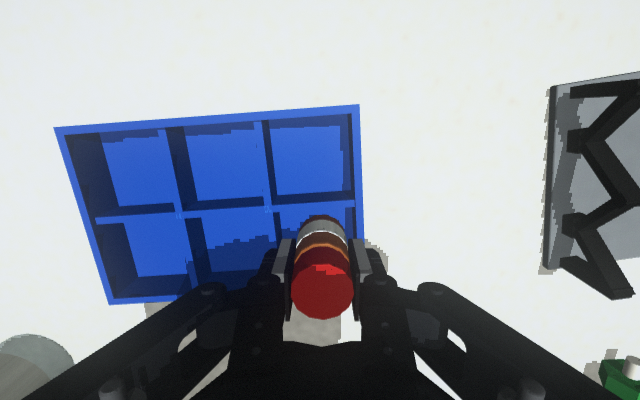

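The vial is over the bottom-right bay, about 4 mm too close to the right wall, so I'll shift it and then lower it.

Call:
jog_arm(
  steps=[
    {"delta_rot":[0,0,0],"linear":[0,-0.004,0],"grip":0.02},
    {"delta_rot":[0,0,0],"linear":[0,0,0.001],"grip":0.02},
    {"delta_rot":[0,0,0],"linear":[0,0,0.001],"grip":0.02},
    {"delta_rot":[0,0,0],"linear":[0,0,0],"grip":0.02},
    {"delta_rot":[0,0,0],"linear":[0,0,0],"grip":0.02},
  ],
)

```text
t: 5.2
tool_pos: [0.585, 0.2018, 0.0314]
tool_rot: [-3.141, 0.0, -0.0]
contact_force: [0.3, 1.3, 0.6]
opening: 0.0267
grip_force: 30.0
```

Call:
jog_arm(
  steps=[
    {"delta_rot":[0,0,0],"linear":[0,0,0.0005],"grip":0.028},
    {"delta_rot":[0,0,0],"linear":[0,0,0],"grip":0.031},
    {"delta_rot":[0,0,0],"linear":[0,0,0],"grip":0.035},
    {"delta_rot":[0,0,0],"linear":[0,0,0],"grip":0.045},
    {"delta_rot":[0,0,0],"linear":[0,0,0],"grip":0.05},
    {"delta_rot":[0,0,0],"linear":[0,0,-0.02],"grip":0.05},
    {"delta_rot":[0,0,0],"linear":[0,0,-0.03],"grip":0.05},
    {"delta_rot":[0,0,0],"linear":[0,0,-0.04],"grip":0.05},
    {"delta_rot":[0,0,0],"linear":[0,0,-0.045],"grip":0.07},
    {"delta_rot":[0,0,0],"linear":[0,0,-0.04],"grip":0.085},
  ],
)

```text
t: 6.2
tool_pos: [0.5849, 0.2016, 0.208]
tool_rot: [-3.141, 0.0, -0.001]
contact_force: [0.5, 1.3, -0.3]
opening: 0.077
grip_force: 0.0
```

```bash
python3 - <<'E'
from h import *
o,T,p,d,c,P=wrist()
print(o["tool_pos"],o["tool_rot"])
blob(P,d,.585,.202,.03,.055,.08)
p,d=ctrl.get_image("top");P=cloud(cam("top"),d);blob(P,d,.585,.202,.03,.055,.08);blob(P,d,.367,.253,.03,.055,.08)
E
```

```text
[0.58490538 0.20157682 0.20801415] [-3.14140890e+00  5.11950426e-05 -1.46801568e-03]
607 rect [0.5852 0.2036] [0.026  0.0254] 0.4 mean [0.5858 0.2034 0.0646]
91 rect [0.5834 0.2013] [0.0253 0.0257] 2.0 mean [0.5834 0.201  0.0646]
32 rect [0.3689 0.2481] [0.0233 0.0099] 0.4 mean [0.3689 0.2484 0.0607]
```

Call:
jog_arm(
  steps=[
    {"delta_rot":[0,0,0],"linear":[-0.044,-0.01,0],"grip":0.085},
    {"delta_rot":[0,0,0],"linear":[-0.044,-0.01,0],"grip":0.085},
    {"delta_rot":[0,0,0],"linear":[-0.044,-0.01,0],"grip":0.085},
    {"delta_rot":[0,0,0],"linear":[-0.044,-0.01,0],"grip":0.085},
    {"delta_rot":[0,0,0],"linear":[-0.042,-0.01,0],"grip":0.085},
    {"delta_rot":[0,0,0],"linear":[0,0,0],"grip":0.085},
  ],
)

```text
t: 6.9
tool_pos: [0.3629, 0.2522, 0.2045]
tool_rot: [-3.141, -0.006, 0.003]
contact_force: [0.5, 0.2, -0.1]
opening: 0.085
grip_force: 0.0
```

```bash
python3 - <<'E'
from h import *
o,T,p,d,c,P=wrist()
print(o["tool_pos"],o["tool_rot"])
blob(P,d,.367,.253,.03,.055,.08)
blob(P,d,.367,.253,.03,.02,.08)
E
```

```text
[0.36290578 0.25220874 0.2045071 ] [-3.14145614e+00 -5.76093765e-03  2.90054415e-03]
584 rect [0.3687 0.2581] [0.0262 0.0253] 0.4 mean [0.3691 0.2581 0.0609]
758 rect [0.3692 0.258 ] [0.0267 0.027 ] 88.8 mean [0.3714 0.258  0.0555]
```

Call:
jog_arm(
  steps=[
    {"delta_rot":[0,0,0],"linear":[0.005,-0.004,0.045],"grip":0.085},
    {"delta_rot":[0,0,0],"linear":[0,0,0.035],"grip":0.085},
    {"delta_rot":[0,0,0],"linear":[0,0,0],"grip":0.085},
    {"delta_rot":[0,0,0],"linear":[0,0,0],"grip":0.085},
  ],
)

```text
t: 7.35
tool_pos: [0.3723, 0.2552, 0.1257]
tool_rot: [3.141, -0.001, -0.002]
contact_force: [0.8, -0.1, 0.7]
opening: 0.0852
grip_force: 0.0
```

```bash
python3 - <<'E'
from h import *
for i in range(2):
    o,T,p,d,c,P=wrist()
    print(o["tool_pos"],o["tool_rot"])
    blob(P,d,.367,.256,.03,.055,.08)
p,d=ctrl.get_image("top");P=cloud(cam("top"),d);blob(P,d,.367,.256,.03,.055,.08)
E
```

```text
[0.37227599 0.25522184 0.12567302] [ 3.14077892e+00 -1.29689858e-03 -2.10171134e-03]
1035 rect [0.3687 0.258 ] [0.0265 0.0256] 0.5 mean [0.3697 0.258  0.0608]
[0.37320674 0.2557684  0.1272494 ] [-3.14097110e+00  1.09168230e-03 -2.47541841e-03]
1018 rect [0.3688 0.2579] [0.0258 0.0265] 89.3 mean [0.3696 0.258  0.0608]
45 rect [0.3613 0.2561] [0.0127 0.0251] 0.9 mean [0.3622 0.2546 0.0609]
```

Call:
jog_arm(
  steps=[
    {"delta_rot":[0,0,0],"linear":[-0.002,-0.0025,0.03],"grip":0.07},
    {"delta_rot":[0,0,0],"linear":[0,0,0.04],"grip":0.065},
    {"delta_rot":[0,0,0],"linear":[0,0,0.028],"grip":0.06},
    {"delta_rot":[0,0,0],"linear":[0,0,0],"grip":0.05},
    {"delta_rot":[0,0,0],"linear":[0,0,0],"grip":0.05},
    {"delta_rot":[0,0,0],"linear":[0,0,0],"grip":0.05},
  ],
)

```text
t: 8.1
tool_pos: [0.3721, 0.2591, 0.0307]
tool_rot: [-3.139, 0.0, -0.007]
contact_force: [0.0, 0.2, 0.1]
opening: 0.05
grip_force: 0.0
```

Call:
jog_arm(
  steps=[
    {"delta_rot":[0,0,0],"linear":[-0.003,0.001,0.003],"grip":0.04},
    {"delta_rot":[0,0,0],"linear":[0,0,0],"grip":0.02},
    {"delta_rot":[0,0,0],"linear":[0,0,0],"grip":0.02},
    {"delta_rot":[0,0,0],"linear":[0,0,0],"grip":0.02},
    {"delta_rot":[0,0,0],"linear":[0,0,0],"grip":0.02},
  ],
)

```text
t: 8.6
tool_pos: [0.3675, 0.2573, 0.0259]
tool_rot: [-3.141, -0.0, -0.001]
contact_force: [-1.3, -1.7, 6.0]
opening: 0.0267
grip_force: 29.4
```

Call:
jog_arm(
  steps=[
    {"delta_rot":[0,0,0],"linear":[0,0,-0.03],"grip":0.02},
    {"delta_rot":[0,0,0],"linear":[0,0,-0.045],"grip":0.02},
    {"delta_rot":[0,0,0],"linear":[0,0,-0.045],"grip":0.02},
    {"delta_rot":[0,0,0],"linear":[0.042,-0.008,0],"grip":0.02},
    {"delta_rot":[0,0,0],"linear":[0.042,-0.008,0],"grip":0.02},
    {"delta_rot":[0,0,0],"linear":[0.042,-0.008,0],"grip":0.02},
    {"delta_rot":[0,0,0],"linear":[0.042,-0.008,0],"grip":0.02},
    {"delta_rot":[0,0,0],"linear":[0.042,-0.008,0],"grip":0.02},
    {"delta_rot":[0,0,0],"linear":[0,0,0.03],"grip":0.02},
    {"delta_rot":[0,0,0],"linear":[0,0,0],"grip":0.02},
  ],
)

```text
t: 9.6
tool_pos: [0.5748, 0.296, 0.1097]
tool_rot: [3.139, -0.001, -0.013]
contact_force: [-1.7, -0.3, -1.8]
opening: 0.0269
grip_force: 29.7
```

Call:
jog_arm(
  steps=[
    {"delta_rot":[0,0,0],"linear":[0,0,0],"grip":0.02},
    {"delta_rot":[0,0,0],"linear":[0,0,0],"grip":0.02},
  ],
)

```text
t: 9.8
tool_pos: [0.5765, 0.2973, 0.1157]
tool_rot: [-3.141, -0.001, -0.001]
contact_force: [0.6, -0.4, 0.0]
opening: 0.0272
grip_force: 29.7
```

```bash
python3 - <<'E'
from h import *
for i in range(3):
    o,T,p,d,c,P=wrist()
    print(o["tool_pos"],o["tool_rot"])
    blob(P,d,.606,.252,.10,.02,.034)
E
```

```text
[0.57651227 0.29727645 0.11572349] [-3.14121146e+00 -5.58250713e-04 -1.09972575e-03]
6342 rect [0.6059 0.2513] [0.1004 0.1488] 4.2 mean [0.6112 0.2467 0.0259]
[0.57684749 0.29740015 0.11631474] [-3.14085702e+00 -6.44674805e-04 -2.75345812e-03]
6343 rect [0.606  0.2512] [0.1004 0.1489] 4.2 mean [0.6113 0.2466 0.0259]
[0.57696195 0.2974598  0.11649153] [-3.14072845e+00 -7.00454006e-04 -3.34730527e-03]
6343 rect [0.6059 0.2513] [0.1005 0.1487] 4.2 mean [0.6111 0.2466 0.0259]
```

Call:
jog_arm(
  steps=[
    {"delta_rot":[0,0,0],"linear":[0.002,0,0.03],"grip":0.02},
    {"delta_rot":[0,0,0],"linear":[0,0,0.03],"grip":0.02},
    {"delta_rot":[0,0,0],"linear":[0,0,0.015],"grip":0.02},
    {"delta_rot":[0,0,0],"linear":[0,0,0.006],"grip":0.02},
    {"delta_rot":[0,0,0],"linear":[0,0,0],"grip":0.02},
    {"delta_rot":[0,0,0],"linear":[0,0,0],"grip":0.02},
    {"delta_rot":[0,0,0],"linear":[0,0,0],"grip":0.02},
    {"delta_rot":[0,0,0],"linear":[0,0,0],"grip":0.02},
  ],
)

```text
t: 10.75
tool_pos: [0.5798, 0.2975, 0.0353]
tool_rot: [-3.141, -0.0, -0.004]
contact_force: [-1.4, 0.1, -0.5]
opening: 0.0265
grip_force: 29.7
```

Call:
jog_arm(
  steps=[
    {"delta_rot":[0,0,0],"linear":[-0.001,0,0.002],"grip":0.02},
    {"delta_rot":[0,0,0],"linear":[0,0,0.002],"grip":0.02},
    {"delta_rot":[0,0,0],"linear":[0,0,0],"grip":0.02},
    {"delta_rot":[0,0,0],"linear":[0,0,0],"grip":0.02},
  ],
)

```text
t: 11.15
tool_pos: [0.578, 0.2972, 0.03]
tool_rot: [-3.141, -0.0, -0.0]
contact_force: [-0.8, 1.0, 1.5]
opening: 0.0272
grip_force: 29.6
```

Call:
jog_arm(
  steps=[
    {"delta_rot":[0,0,0],"linear":[0,0,0],"grip":0.028},
    {"delta_rot":[0,0,0],"linear":[0,0,0],"grip":0.031},
    {"delta_rot":[0,0,0],"linear":[0,0,0],"grip":0.035},
    {"delta_rot":[0,0,0],"linear":[0,0,0],"grip":0.045},
    {"delta_rot":[0,0,0],"linear":[0,0,0],"grip":0.05},
    {"delta_rot":[0,0,0],"linear":[0,0,-0.02],"grip":0.05},
    {"delta_rot":[0,0,0],"linear":[0,0,-0.03],"grip":0.05},
    {"delta_rot":[0,0,0],"linear":[0,0,-0.04],"grip":0.05},
    {"delta_rot":[0,0,0],"linear":[0,0,-0.045],"grip":0.07},
    {"delta_rot":[0,0,0],"linear":[0,0,-0.015],"grip":0.085},
  ],
)

```text
t: 12.15
tool_pos: [0.5805, 0.2982, 0.1864]
tool_rot: [-3.138, -0.0, -0.014]
contact_force: [0.6, -0.3, 1.0]
opening: 0.0769
grip_force: 0.0
```

Call:
jog_arm(
  steps=[
    {"delta_rot":[0,0,0],"linear":[-0.02,0.0444,0],"grip":0.085},
    {"delta_rot":[0,0,0],"linear":[-0.02,0.0444,0],"grip":0.085},
    {"delta_rot":[0,0,0],"linear":[-0.02,0.0444,0],"grip":0.085},
    {"delta_rot":[0,0,0],"linear":[-0.02,0.0444,0],"grip":0.085},
    {"delta_rot":[0,0,0],"linear":[-0.02,0.0444,0],"grip":0.085},
    {"delta_rot":[0,0,0],"linear":[-0.02,0.0444,0],"grip":0.085},
    {"delta_rot":[0,0,0],"linear":[-0.019,0.0444,0],"grip":0.085},
    {"delta_rot":[0,0,-2.3],"linear":[0,0,0],"grip":0.085},
    {"delta_rot":[0,0,0],"linear":[0,0,0],"grip":0.085},
  ],
)

```text
t: 13.05
tool_pos: [0.4383, -0.0148, 0.1793]
tool_rot: [-3.141, -0.058, 0.0]
contact_force: [-0.2, -0.1, -0.3]
opening: 0.085
grip_force: 0.0
```

```bash
cat >> h.py <<'E'
def collars(p,c,lo,hi,x,y,r,z=.02):
    """two collar centres by hue near (x,y)"""
    H=cv2.cvtColor(p,cv2.COLOR_RGB2HSV); m=cv2.inRange(H,(lo,110,50),(hi,255,255))
    n,l,s,ce=cv2.connectedComponentsWithStats(m); out=[]
    for i in np.argsort(-s[1:,4])+1:
        w=onplane(c,ce[i],z)[0]
        if s[i,4]>15 and np.hypot(w[0]-x,w[1]-y)<r: out.append(w[:2])
    print("collars",np.round(out,4)); return out
E
python3 - <<'E'
from h import *
o,T,p,d,c,P=wrist()
print(o["tool_pos"],o["tool_rot"])
blob(P,d,.439,-.014,.065,.012,.03)
w,v=0,0
q=P[(np.hypot(P[...,0]-.439,P[...,1]+.014)<.065)&(P[...,2]>.012)&(P[...,2]<.03)&(d>0)][:,:2]
w,v=np.linalg.eigh(np.cov(q.T)); print(np.degrees(np.arctan2(v[1,1],v[0,1])))
collars(p,c,50,90,.439,-.014,.08)
p,d=ctrl.get_image("top");P=cloud(cam("top"),d);cv2.imwrite("pics/t2.png",p[:,:,::-1])
blob(P,d,.585,.202,.03,.055,.08);blob(P,d,.579,.298,.03,.055,.08)
E
```

```text
[ 0.43827652 -0.01483643  0.1793321 ] [-3.14084010e+00 -5.81350489e-02  1.75147566e-04]
2300 rect [ 0.4397 -0.0127] [0.1155 0.0304] 2.1 mean [ 0.4425 -0.0127  0.0223]
-177.85345767719122
collars [[ 0.4796 -0.0131]
 [ 0.4015 -0.0149]]
87 rect [0.584  0.2013] [0.0256 0.0242] 44.2 mean [0.5835 0.2011 0.0651]
93 rect [0.5781 0.2966] [0.0265 0.0253] 72.1 mean [0.5775 0.2953 0.0644]
```

Call:
jog_arm(
  steps=[
    {"delta_rot":[0,0,0],"linear":[0.001,-0.001,0.045],"grip":0.065},
    {"delta_rot":[0,0,0],"linear":[0,0,0.045],"grip":0.055},
    {"delta_rot":[0,0,0],"linear":[0,0,0.045],"grip":0.055},
    {"delta_rot":[0,0,0],"linear":[0,0,0.03],"grip":0.055},
    {"delta_rot":[0,0,0],"linear":[0,0,0.006],"grip":0.055},
    {"delta_rot":[0,0,0],"linear":[0,0,0],"grip":0.055},
    {"delta_rot":[0,0,0],"linear":[0,0,0],"grip":0.04},
    {"delta_rot":[0,0,0],"linear":[0,0,0],"grip":0.04},
  ],
  newtons=40,
)

```text
t: 13.95
tool_pos: [0.442, -0.0128, 0.0111]
tool_rot: [3.14, 0.064, 0.007]
contact_force: [0.5, 0.1, 0.1]
opening: 0.0401
grip_force: 0.0
```

Call:
jog_arm(
  steps=[
    {"delta_rot":[0,0,0],"linear":[-0.002,0,0.006],"grip":0.04},
    {"delta_rot":[0,0,0],"linear":[0,0,0],"grip":0.03},
    {"delta_rot":[0,0,0],"linear":[0,0,0],"grip":0.01},
    {"delta_rot":[0,0,0],"linear":[0,0,0],"grip":0.01},
    {"delta_rot":[0,0,0],"linear":[0,0,0],"grip":0.01},
  ],
)

```text
t: 14.45
tool_pos: [0.438, -0.0128, 0.0031]
tool_rot: [3.141, 0.063, 0.0]
contact_force: [-0.4, -0.3, 3.2]
opening: 0.0208
grip_force: 39.3
```

Call:
jog_arm(
  steps=[
    {"delta_rot":[0,0,0],"linear":[0,0,-0.03],"grip":0.01},
    {"delta_rot":[0,0,0],"linear":[0,0,-0.045],"grip":0.01},
    {"delta_rot":[0,0,0],"linear":[0,0,-0.045],"grip":0.01},
    {"delta_rot":[0,0,0],"linear":[0,0,-0.02],"grip":0.01},
  ],
)

```text
t: 14.85
tool_pos: [0.44, -0.0132, 0.1475]
tool_rot: [3.139, 0.063, 0.011]
contact_force: [1.3, 0.5, -0.7]
opening: 0.0203
grip_force: 39.4
```

Call:
jog_arm(
  steps=[
    {"delta_rot":[0,0,-8],"linear":[0,0,0],"grip":0.01},
    {"delta_rot":[0,0,-8.5],"linear":[0,0,0],"grip":0.01},
    {"delta_rot":[0,0,-8.5],"linear":[0,0,0],"grip":0.01},
    {"delta_rot":[0,0,-8.5],"linear":[0,0,0],"grip":0.01},
    {"delta_rot":[0,0,-8.5],"linear":[0,0,0],"grip":0.01},
    {"delta_rot":[0,0,-8.5],"linear":[0,0,0],"grip":0.01},
    {"delta_rot":[0,0,-8.5],"linear":[0,0,0],"grip":0.01},
    {"delta_rot":[0,0,-8.5],"linear":[0,0,0],"grip":0.01},
    {"delta_rot":[0,0,-8.5],"linear":[0,0,0],"grip":0.01},
    {"delta_rot":[0,0,-8.5],"linear":[0,0,0],"grip":0.01},
  ],
)

```text
t: 15.85
tool_pos: [0.4376, -0.0127, 0.1424]
tool_rot: [-2.276, -2.165, 0.0]
contact_force: [-0.6, -0.4, -0.3]
opening: 0.0204
grip_force: 39.4
```

Call:
jog_arm(
  steps=[
    {"delta_rot":[0,0,-3.2],"linear":[0,0,0],"grip":0.01},
    {"delta_rot":[0,0,0],"linear":[-0.04,0.0278,0],"grip":0.01},
    {"delta_rot":[0,0,0],"linear":[-0.04,0.0278,0],"grip":0.01},
    {"delta_rot":[0,0,0],"linear":[-0.04,0.0278,0],"grip":0.01},
    {"delta_rot":[0,0,0],"linear":[-0.04,0.0278,0],"grip":0.01},
    {"delta_rot":[0,0,0],"linear":[-0.04,0.0278,0],"grip":0.01},
    {"delta_rot":[0,0,0],"linear":[-0.04,0.0278,0],"grip":0.01},
    {"delta_rot":[0,0,0],"linear":[0,0,0],"grip":0.01},
    {"delta_rot":[0,0,0],"linear":[0,0,0],"grip":0.01},
  ],
)

```text
t: 16.75
tool_pos: [0.6044, -0.2533, 0.1414]
tool_rot: [-2.221, -2.218, 0.0]
contact_force: [-1.0, 0.5, -1.0]
opening: 0.0206
grip_force: 39.5
```

```bash
python3 - <<'E'
from h import *
o,T,p,d,c,P=wrist("w4")
print(o["tool_pos"],o["tool_rot"],o["opening"])
p,d=ctrl.get_image("top");P=cloud(cam("top"),d)
H=cv2.cvtColor(p,cv2.COLOR_RGB2HSV); m=cv2.inRange(H,(20,120,60),(35,255,255))>0
o,T,p,d,c,P=wrist()
H=cv2.cvtColor(p,cv2.COLOR_RGB2HSV); m=(cv2.inRange(H,(20,120,60),(35,255,255))>0)&(P[...,2]>.052)&(P[...,2]<.07)
print(cv2.minAreaRect(P[m][:,:2].astype(np.float32)),[P[m].min(0),P[m].max(0)])
E
```

```text
[ 0.60442818 -0.25334034  0.14137694] [-2.22122659e+00 -2.21828168e+00  4.97134006e-04] 0.020627678083850978
((0.6295983791351318, -0.24908332526683807), (0.14245770871639252, 0.1983618289232254), 0.6380127668380737) [array([ 0.55749687, -0.34832135,  0.05200603]), array([ 0.70144137, -0.14997953,  0.06238344])]
```

View pics/w4.png

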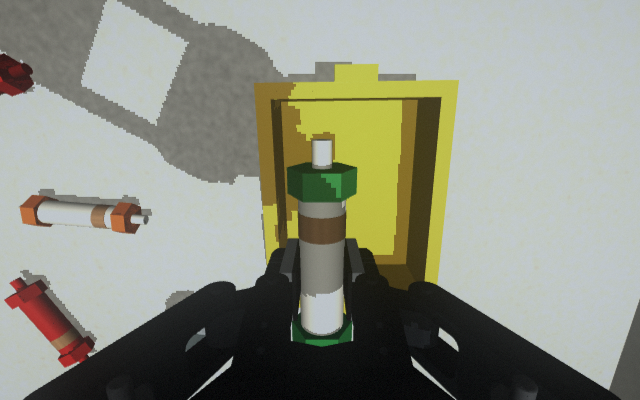

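The green cartridge is held over the tub, which spans (257,80) to (459,285). I'll shift it 4 mm inward and lower it.

Call:
jog_arm(
  steps=[
    {"delta_rot":[0,0,0],"linear":[0,0.006,0.03],"grip":0.01},
    {"delta_rot":[0,0,0],"linear":[0,0,0.04],"grip":0.01},
    {"delta_rot":[0,0,0],"linear":[0,0,0.035],"grip":0.01},
    {"delta_rot":[0,0,0],"linear":[0,0,0.014],"grip":0.01},
    {"delta_rot":[0,0,0],"linear":[0,0,0],"grip":0.01},
    {"delta_rot":[0,0,0],"linear":[0,0,0],"grip":0.03},
    {"delta_rot":[0,0,0],"linear":[0,0,0],"grip":0.034},
    {"delta_rot":[0,0,0],"linear":[0,0,0],"grip":0.034},
  ],
)

```text
t: 17.7
tool_pos: [0.6123, -0.2536, 0.0266]
tool_rot: [2.218, 2.218, 0.002]
contact_force: [-0.2, 0.0, 0.4]
opening: 0.0337
grip_force: 0.0
```

Call:
jog_arm(
  steps=[
    {"delta_rot":[0,0,0],"linear":[0,0,-0.03],"grip":0.034},
    {"delta_rot":[0,0,0],"linear":[0,0,-0.045],"grip":0.034},
    {"delta_rot":[0,0,0],"linear":[0,0,-0.045],"grip":0.034},
    {"delta_rot":[0,0,0],"linear":[0,0,-0.035],"grip":0.085},
    {"delta_rot":[0,0,0],"linear":[-0.004,-0.0467,0],"grip":0.085},
    {"delta_rot":[0,0,0],"linear":[-0.004,-0.0467,0],"grip":0.085},
    {"delta_rot":[0,0,0],"linear":[-0.004,-0.0467,0],"grip":0.085},
    {"delta_rot":[0,0,0],"linear":[-0.004,-0.0467,0],"grip":0.085},
    {"delta_rot":[0,0,0],"linear":[-0.004,-0.0467,0],"grip":0.085},
    {"delta_rot":[0,0,8],"linear":[0,0,0],"grip":0.085},
  ],
)

```text
t: 18.7
tool_pos: [0.3734, -0.2728, 0.1791]
tool_rot: [2.377, 2.052, -0.002]
contact_force: [1.2, -0.1, -0.8]
opening: 0.0846
grip_force: 0.0
```

Call:
jog_arm(
  steps=[
    {"delta_rot":[0,0,8.5],"linear":[0,0,0],"grip":0.085},
    {"delta_rot":[0,0,8.5],"linear":[0,0,0],"grip":0.085},
    {"delta_rot":[0,0,8.5],"linear":[0,0,0],"grip":0.085},
    {"delta_rot":[0,0,8.5],"linear":[0,0,0],"grip":0.085},
    {"delta_rot":[0,0,8.5],"linear":[0,0,0],"grip":0.085},
    {"delta_rot":[0,0,8.5],"linear":[0,0,0],"grip":0.085},
    {"delta_rot":[0,0,8.5],"linear":[0,0,0],"grip":0.085},
    {"delta_rot":[0,0,8.5],"linear":[0,0,0],"grip":0.085},
    {"delta_rot":[0,0,8.5],"linear":[0,0,0],"grip":0.085},
    {"delta_rot":[0,0,8.5],"linear":[0,0,0],"grip":0.085},
  ],
)

```text
t: 19.7
tool_pos: [0.3775, -0.2732, 0.1803]
tool_rot: [3.138, -0.092, 0.003]
contact_force: [0.4, 0.6, -0.3]
opening: 0.0851
grip_force: 0.0
```

Call:
jog_arm(
  steps=[
    {"delta_rot":[0,0,2.3],"linear":[0,0,0],"grip":0.085},
    {"delta_rot":[0,0,0],"linear":[0,0,0],"grip":0.085},
  ],
)

```text
t: 19.9
tool_pos: [0.3775, -0.2731, 0.1801]
tool_rot: [3.137, -0.145, 0.003]
contact_force: [-0.1, 1.0, 0.1]
opening: 0.085
grip_force: 0.0
```

```bash
python3 - <<'E'
from h import *
o,T,p,d,c,P=wrist()
print(o["tool_pos"],o["tool_rot"])
blob(P,d,.379,-.274,.064,.012,.03)
q=P[(np.hypot(P[...,0]-.379,P[...,1]+.274)<.064)&(P[...,2]>.012)&(P[...,2]<.03)&(d>0)][:,:2]
w,v=np.linalg.eigh(np.cov(q.T)); print(np.degrees(np.arctan2(v[1,1],v[0,1])))
collars(p,c,6,18,.379,-.274,.07)
E
```

```text
[ 0.37747111 -0.27312642  0.18011802] [ 3.13663373e+00 -1.45012610e-01  2.79898631e-03]
2276 rect [ 0.3788 -0.2741] [0.0303 0.1159] 85.6 mean [ 0.3825 -0.2742  0.0223]
175.0694713749771
collars [[ 0.4191 -0.2776]
 [ 0.3387 -0.2703]
 [ 0.3988 -0.2755]]
```

Call:
jog_arm(
  steps=[
    {"delta_rot":[0,0,0],"linear":[0.0015,0.001,0.035],"grip":0.055},
    {"delta_rot":[0,0,0],"linear":[0,0,0.045],"grip":0.055},
    {"delta_rot":[0,0,0],"linear":[0,0,0.045],"grip":0.05},
    {"delta_rot":[0,0,0],"linear":[0,0,0.035],"grip":0.05},
    {"delta_rot":[0,0,0],"linear":[0,0,0.012],"grip":0.05},
    {"delta_rot":[0,0,0],"linear":[0,0,0],"grip":0.05},
    {"delta_rot":[0,0,0],"linear":[0,0,0],"grip":0.04},
    {"delta_rot":[0,0,0],"linear":[0,0,0],"grip":0.04},
  ],
)

```text
t: 20.75
tool_pos: [0.3802, -0.2755, 0.0095]
tool_rot: [3.135, -0.145, 0.006]
contact_force: [-0.2, 0.4, 0.6]
opening: 0.0399
grip_force: 0.0
```

Call:
jog_arm(
  steps=[
    {"delta_rot":[0,0,0],"linear":[-0.001,-0.001,0.005],"grip":0.04},
    {"delta_rot":[0,0,0],"linear":[0,0,0],"grip":0.03},
    {"delta_rot":[0,0,0],"linear":[0,0,0],"grip":0.01},
    {"delta_rot":[0,0,0],"linear":[0,0,0],"grip":0.01},
    {"delta_rot":[0,0,0],"linear":[0,0,0],"grip":0.01},
  ],
)

```text
t: 21.25
tool_pos: [0.3779, -0.273, 0.0024]
tool_rot: [3.138, -0.145, 0.0]
contact_force: [-2.3, 0.3, 4.8]
opening: 0.0206
grip_force: 39.3
```

Call:
jog_arm(
  steps=[
    {"delta_rot":[0,0,0],"linear":[0,0,-0.03],"grip":0.01},
    {"delta_rot":[0,0,0],"linear":[0,0,-0.045],"grip":0.01},
    {"delta_rot":[0,0,0],"linear":[0,0,-0.045],"grip":0.01},
    {"delta_rot":[0,0,0],"linear":[0,0,-0.025],"grip":0.01},
    {"delta_rot":[0,0,-8.5],"linear":[0,0,0],"grip":0.01},
    {"delta_rot":[0,0,-8.5],"linear":[0,0,0],"grip":0.01},
    {"delta_rot":[0,0,-8.5],"linear":[0,0,0],"grip":0.01},
    {"delta_rot":[0,0,-8.5],"linear":[0,0,0],"grip":0.01},
    {"delta_rot":[0,0,-8.5],"linear":[0,0,0],"grip":0.01},
    {"delta_rot":[0,0,-8.5],"linear":[0,0,0],"grip":0.01},
  ],
)

```text
t: 22.25
tool_pos: [0.3774, -0.2726, 0.1462]
tool_rot: [-2.891, -1.229, 0.0]
contact_force: [0.4, -0.6, -0.2]
opening: 0.0204
grip_force: 39.4
```

Call:
jog_arm(
  steps=[
    {"delta_rot":[0,0,-8.5],"linear":[0,0,0],"grip":0.01},
    {"delta_rot":[0,0,-8.5],"linear":[0,0,0],"grip":0.01},
    {"delta_rot":[0,0,-8.5],"linear":[0,0,0],"grip":0.01},
    {"delta_rot":[0,0,-8.5],"linear":[0,0,0],"grip":0.01},
    {"delta_rot":[0,0,-8.5],"linear":[0,0,0],"grip":0.01},
    {"delta_rot":[0,0,-1.8],"linear":[0,0,0],"grip":0.01},
  ],
)

```text
t: 22.85
tool_pos: [0.3774, -0.2725, 0.1462]
tool_rot: [-2.217, -2.224, -0.0]
contact_force: [-0.3, -0.5, 0.1]
opening: 0.0208
grip_force: 39.4
```

Call:
jog_arm(
  steps=[
    {"delta_rot":[0,0,0],"linear":[0.0035,0.0458,0],"grip":0.01},
    {"delta_rot":[0,0,0],"linear":[0.0035,0.0458,0],"grip":0.01},
    {"delta_rot":[0,0,0],"linear":[0.0035,0.0458,0],"grip":0.01},
    {"delta_rot":[0,0,0],"linear":[0.0035,0.0458,0],"grip":0.01},
    {"delta_rot":[0,0,0],"linear":[0.0035,0.0458,0],"grip":0.01},
    {"delta_rot":[0,0,0],"linear":[0.0035,0.0458,0],"grip":0.01},
    {"delta_rot":[0,0,0],"linear":[0,0,0],"grip":0.01},
    {"delta_rot":[0,0,0],"linear":[0,0,0],"grip":0.01},
  ],
)

```text
t: 23.65
tool_pos: [0.6526, -0.2512, 0.145]
tool_rot: [-2.218, -2.221, 0.002]
contact_force: [-1.1, -0.3, -0.3]
opening: 0.021
grip_force: 39.6
```

```bash
python3 - <<'E'
from h import *
o,T,p,d,c,P=wrist("w5")
print(o["tool_pos"],o["tool_rot"],o["opening"])
E
```

```text
[ 0.65255053 -0.25122049  0.14496837] [-2.21847383e+00 -2.22089984e+00  1.57055379e-03] 0.021006145509880985
```

View pics/w5.png

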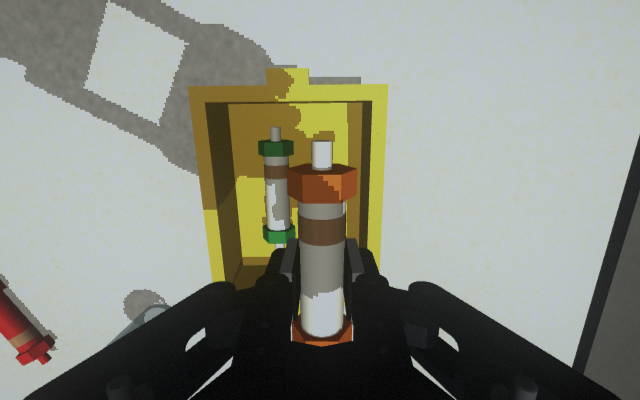

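The green cartridge lies flat in the tub at (275,190), and the orange one is lined up beside it.

Call:
jog_arm(
  steps=[
    {"delta_rot":[0,0,0],"linear":[0,0,0.03],"grip":0.01},
    {"delta_rot":[0,0,0],"linear":[0,0,0.04],"grip":0.01},
    {"delta_rot":[0,0,0],"linear":[0,0,0.035],"grip":0.01},
    {"delta_rot":[0,0,0],"linear":[0,0,0.017],"grip":0.01},
    {"delta_rot":[0,0,0],"linear":[0,0,0],"grip":0.01},
    {"delta_rot":[0,0,0],"linear":[0,0,0],"grip":0.03},
    {"delta_rot":[0,0,0],"linear":[0,0,0],"grip":0.033},
    {"delta_rot":[0,0,0],"linear":[0,0,0],"grip":0.033},
  ],
)

```text
t: 24.5
tool_pos: [0.6541, -0.2527, 0.0279]
tool_rot: [2.218, 2.218, 0.002]
contact_force: [-0.2, 0.1, 0.3]
opening: 0.0329
grip_force: 0.0
```

Call:
jog_arm(
  steps=[
    {"delta_rot":[0,0,0],"linear":[0,0,-0.03],"grip":0.033},
    {"delta_rot":[0,0,0],"linear":[0,0,-0.045],"grip":0.033},
    {"delta_rot":[0,0,0],"linear":[0,0,-0.045],"grip":0.033},
    {"delta_rot":[0,0,0],"linear":[0,0,-0.04],"grip":0.085},
    {"delta_rot":[0,0,0],"linear":[0,0,0],"grip":0.085},
  ],
)

```text
t: 25.0
tool_pos: [0.6568, -0.2539, 0.1963]
tool_rot: [2.21, 2.21, 0.008]
contact_force: [0.9, -0.7, 1.1]
opening: 0.0608
grip_force: 0.0
```

```bash
python3 - <<'E'
from h import *
o,T,p,d,c,P=wrist("w6")
print(o["tool_pos"],o["tool_rot"],o["opening"])
E
```

```text
[ 0.65680422 -0.25387988  0.19629064] [2.20959967 2.21004008 0.00826656] 0.06079540743753487
```

View pics/w6.png

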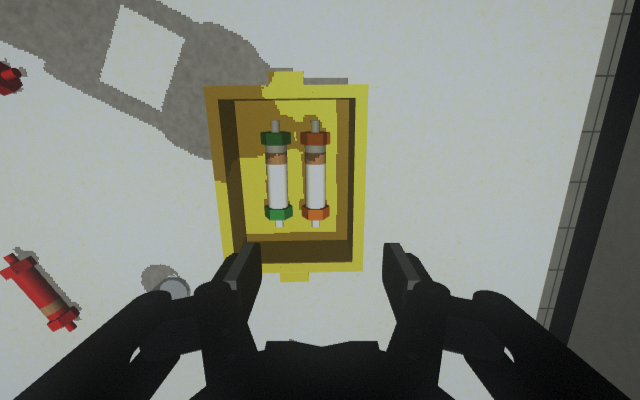

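Both cartridges lie in the tub, at (277,175) and (316,175). Next is the column.

Call:
jog_arm(
  steps=[
    {"delta_rot":[0,0,0],"linear":[0.039,-0.0227,0],"grip":0.085},
    {"delta_rot":[0,0,0],"linear":[0.039,-0.0227,0],"grip":0.085},
    {"delta_rot":[0,0,0],"linear":[0.039,-0.0227,0],"grip":0.085},
    {"delta_rot":[0,0,0],"linear":[0.039,-0.0227,0],"grip":0.085},
    {"delta_rot":[0,0,0],"linear":[0.039,-0.0227,0],"grip":0.085},
    {"delta_rot":[0,0,0],"linear":[0.039,-0.0227,0],"grip":0.085},
    {"delta_rot":[0,0,0],"linear":[0.039,-0.0227,0],"grip":0.085},
    {"delta_rot":[0,0,0],"linear":[0.039,-0.0227,0],"grip":0.085},
    {"delta_rot":[0,0,0],"linear":[0.039,-0.0227,0],"grip":0.085},
    {"delta_rot":[0,0,0],"linear":[0.039,-0.0227,0],"grip":0.085},
  ],
)

```text
t: 26.05
tool_pos: [0.4237, 0.1394, 0.1839]
tool_rot: [-2.222, -2.22, 0.001]
contact_force: [0.3, 0.1, 0.0]
opening: 0.085
grip_force: 0.0
```

Call:
jog_arm(
  steps=[
    {"delta_rot":[0,0,7.9],"linear":[0,0,0],"grip":0.085},
    {"delta_rot":[0,0,7.9],"linear":[0,0,0],"grip":0.085},
    {"delta_rot":[0,0,7.9],"linear":[0,0,0],"grip":0.085},
    {"delta_rot":[0,0,7.9],"linear":[0,0,0],"grip":0.085},
    {"delta_rot":[0,0,7.9],"linear":[0,0,0],"grip":0.085},
    {"delta_rot":[0,0,7.9],"linear":[0,0,0],"grip":0.085},
    {"delta_rot":[0,0,7.9],"linear":[0,0,0],"grip":0.085},
    {"delta_rot":[0,0,7.9],"linear":[0,0,0],"grip":0.085},
    {"delta_rot":[0,0,7.9],"linear":[0,0,0],"grip":0.085},
    {"delta_rot":[0,0,7.9],"linear":[0,0,0],"grip":0.085},
  ],
)

```text
t: 27.05
tool_pos: [0.4248, 0.1381, 0.1838]
tool_rot: [3.128, 0.292, -0.002]
contact_force: [-0.3, 0.5, -0.4]
opening: 0.0852
grip_force: 0.0
```

Call:
jog_arm(
  steps=[
    {"delta_rot":[0,0,0],"linear":[0,0,0],"grip":0.085},
    {"delta_rot":[0,0,0],"linear":[0,0,0],"grip":0.085},
    {"delta_rot":[0,0,0],"linear":[0,0,0],"grip":0.085},
  ],
)

```text
t: 27.35
tool_pos: [0.4252, 0.1382, 0.1845]
tool_rot: [3.127, 0.304, -0.001]
contact_force: [0.1, -0.2, 0.5]
opening: 0.0847
grip_force: 0.0
```

```bash
python3 - <<'E'
from h import *
for i in range(2):
    o,T,p,d,c,P=wrist("w7")
    print(o["tool_pos"],o["tool_rot"])
    blob(P,d,.429,.137,.08,.008,.03)
    m=(np.hypot(P[...,0]-.429,P[...,1]-.137)<.08)&(P[...,2]>.008)&(P[...,2]<.03)&(d>0)
    q=P[m][:,:2]; w,v=np.linalg.eigh(np.cov(q.T)); print(np.degrees(np.arctan2(v[1,1],v[0,1])))
    m=(np.abs(P[...,0]-.62)<.08)&(np.abs(P[...,1]-.018)<.075)&(P[...,2]>.003)&(P[...,2]<.05)&(d>0)
    b=cv2.minAreaRect(P[m][:,:2].astype(np.float32)); print("rack",m.sum(),b)
E
```

```text
[0.42520498 0.13818774 0.18445532] [ 3.12676641e+00  3.04175455e-01 -8.18210427e-04]
2060 rect [0.4296 0.1378] [0.148  0.0225] 11.2 mean [0.4349 0.139  0.0163]
-168.89924626696282
rack 6894 ((0.5956196784973145, 0.015120144933462143), (0.05631929636001587, 0.09261958301067352), 9.587109565734863)
[0.42528626 0.13820867 0.18457179] [-3.12689193e+00 -3.03490813e-01  5.45734021e-04]
2068 rect [0.4297 0.1379] [0.1479 0.0225] 11.2 mean [0.435  0.139  0.0163]
-168.9172826617064
rack 6878 ((0.5950311422348022, 0.015539377927780151), (0.05651288852095604, 0.09214263409376144), 10.349169731140137)
```

View pics/w7.png

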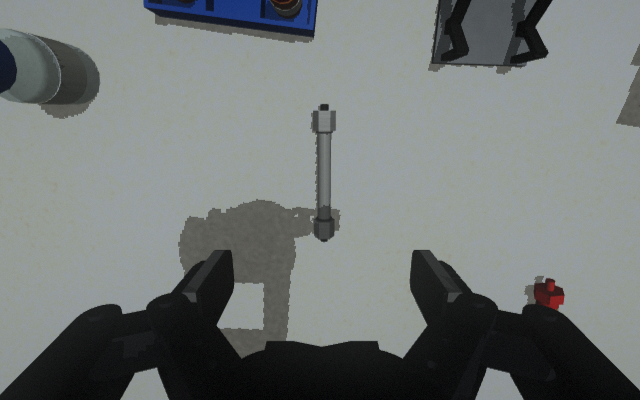

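The column lies vertically in view, from (323,104) to (323,240), aligned with the tool. The tray and rack are at the top edge.

Call:
jog_arm(
  steps=[
    {"delta_rot":[0,0,0],"linear":[0.0043,0.001,0.035],"grip":0.055},
    {"delta_rot":[0,0,0],"linear":[0,0,0.045],"grip":0.05},
    {"delta_rot":[0,0,0],"linear":[0,0,0.045],"grip":0.045},
    {"delta_rot":[0,0,0],"linear":[0,0,0.035],"grip":0.04},
    {"delta_rot":[0,0,0],"linear":[0,0,0.016],"grip":0.035},
    {"delta_rot":[0,0,0],"linear":[0,0,0],"grip":0.03},
    {"delta_rot":[0,0,0],"linear":[0,0,0],"grip":0.03},
    {"delta_rot":[0,0,0],"linear":[0,0,0],"grip":0.03},
  ],
  newtons=60,
)

```text
t: 28.25
tool_pos: [0.4314, 0.1383, 0.0106]
tool_rot: [-3.127, -0.302, -0.005]
contact_force: [0.5, 0.0, 0.5]
opening: 0.0296
grip_force: 0.0
```

Call:
jog_arm(
  steps=[
    {"delta_rot":[0,0,0],"linear":[-0.001,0,0.005],"grip":0.03},
    {"delta_rot":[0,0,0],"linear":[0,0,0],"grip":0.03},
    {"delta_rot":[0,0,0],"linear":[0,0,0],"grip":0.03},
    {"delta_rot":[0,0,0],"linear":[0,0,0],"grip":0.03},
  ],
)

```text
t: 28.65
tool_pos: [0.4291, 0.1379, 0.0041]
tool_rot: [3.127, 0.301, 0.001]
contact_force: [0.4, -0.3, -1.2]
opening: 0.0299
grip_force: 0.0
```

Call:
jog_arm(
  steps=[
    {"delta_rot":[0,0,0],"linear":[0.0005,0,0.002],"grip":0.025},
    {"delta_rot":[0,0,0],"linear":[0,0,0],"grip":0.02},
    {"delta_rot":[0,0,0],"linear":[0,0,0],"grip":0.005},
    {"delta_rot":[0,0,0],"linear":[0,0,0],"grip":0.005},
    {"delta_rot":[0,0,0],"linear":[0,0,0],"grip":0.005},
    {"delta_rot":[0,0,0],"linear":[0,0,0],"grip":0.005},
  ],
)

```text
t: 29.25
tool_pos: [0.4294, 0.1378, 0.0019]
tool_rot: [3.127, 0.301, -0.0]
contact_force: [-0.3, -1.7, 2.8]
opening: 0.0112
grip_force: 58.5
```

Call:
jog_arm(
  steps=[
    {"delta_rot":[0,0,0],"linear":[0,0,-0.015],"grip":0.005},
    {"delta_rot":[0,0,0],"linear":[0,0,-0.02],"grip":0.005},
    {"delta_rot":[0,0,0],"linear":[0,0,0],"grip":0.005},
    {"delta_rot":[0,0,0],"linear":[0,0,0],"grip":0.005},
  ],
)

```text
t: 29.65
tool_pos: [0.4292, 0.138, 0.0364]
tool_rot: [-3.127, -0.301, -0.0]
contact_force: [-0.9, 0.3, -3.2]
opening: 0.011
grip_force: 58.9
```

```bash
cat > colz.py <<'E'
from h import *
o,T,p,d,c,P=wrist()
print(o["tool_pos"],o["tool_rot"],o["opening"],o["grip_force"])
# column points in tool frame (tool x along column)
Q=(P-T[:3,3])@T[:3,:3]
m=(d>0)&(abs(Q[...,1])<.013)&(abs(Q[...,0])<.09)&(Q[...,2]>-.035)&(Q[...,2]<.015)
q=Q[m]
for a,b in((-.08,-.07),(-.07,-.045),(-.04,-.025),(.014,.025),(.025,.04),(.05,.068),(.068,.08)):
    s=q[(q[:,0]>a)&(q[:,0]<b)]
    if len(s): print(a,b,len(s),"topz",np.percentile(s[:,2],5).round(4),"y",((np.percentile(s[:,1],2)+np.percentile(s[:,1],98))/2).round(4),"xr",s[:,0].min().round(4),s[:,0].max().round(4))
E
python3 colz.py
```

```text
[0.42919591 0.1380348  0.03640109] [-3.12688472e+00 -3.01054792e-01 -3.11096742e-04] 0.011047685667504843 58.85522782802582
-0.07 -0.045 81 topz -0.0107 y -0.0011 xr -0.048 -0.045
-0.04 -0.025 652 topz -0.0156 y -0.0011 xr -0.04 -0.025
0.014 0.025 663 topz -0.0156 y -0.0011 xr 0.014 0.025
0.025 0.04 955 topz -0.0156 y -0.0012 xr 0.025 0.04
0.05 0.068 2297 topz -0.0189 y -0.0012 xr 0.05 0.068
0.068 0.08 409 topz -0.0183 y -0.0012 xr 0.068 0.0746
```

Call:
jog_arm(
  steps=[
    {"delta_rot":[0,0,0],"linear":[0,0,-0.04],"grip":0.005},
    {"delta_rot":[0,0,0],"linear":[0,0,-0.045],"grip":0.005},
    {"delta_rot":[0,0,-8],"linear":[0,0,0],"grip":0.005},
    {"delta_rot":[0,0,-8],"linear":[0,0,0],"grip":0.005},
    {"delta_rot":[0,0,-8],"linear":[0,0,0],"grip":0.005},
    {"delta_rot":[0,0,-8],"linear":[0,0,0],"grip":0.005},
    {"delta_rot":[0,0,-8],"linear":[0,0,0],"grip":0.005},
    {"delta_rot":[0,0,-8],"linear":[0,0,0],"grip":0.005},
    {"delta_rot":[0,0,-8],"linear":[0,0,0],"grip":0.005},
    {"delta_rot":[0,0,-8],"linear":[0,0,0],"grip":0.005},
  ],
)

```text
t: 30.7
tool_pos: [0.4283, 0.1379, 0.1199]
tool_rot: [-2.486, -1.919, 0.004]
contact_force: [-0.6, -1.2, -2.7]
opening: 0.0115
grip_force: 59.1
```

Call:
jog_arm(
  steps=[
    {"delta_rot":[0,0,-8],"linear":[0,0,0],"grip":0.005},
    {"delta_rot":[0,0,-8],"linear":[0,0,0],"grip":0.005},
    {"delta_rot":[0,0,-8],"linear":[0,0,0],"grip":0.005},
    {"delta_rot":[0,0,0],"linear":[-0.03,0.029,0],"grip":0.005},
    {"delta_rot":[0,0,0],"linear":[-0.03,0.029,0],"grip":0.005},
    {"delta_rot":[0,0,0],"linear":[-0.03,0.029,0],"grip":0.005},
    {"delta_rot":[0,0,0],"linear":[0,0,0],"grip":0.005},
    {"delta_rot":[0,0,0],"linear":[0,0,0],"grip":0.005},
  ],
)

```text
t: 31.5
tool_pos: [0.5286, 0.0623, 0.1198]
tool_rot: [-2.04, -2.385, 0.003]
contact_force: [-0.6, 0.7, -2.5]
opening: 0.0117
grip_force: 59.4
```

```bash
cat > rack.py <<'E'
from h import *
import sys
o,T,p,d,c,P=wrist(sys.argv[1] if len(sys.argv)>1 else None)
print(o["tool_pos"],o["tool_rot"])
for n,(P,d) in dict(wrist=(P,d)).items():
    m=(d>0)&(np.hypot(P[...,0]-.622,P[...,1]-.018)<.085)&(P[...,2]>.003)&(P[...,2]<.05)
    q=P[m]; b=cv2.minAreaRect(q[:,:2].astype(np.float32)); print(n,m.sum(),b)
    m=m&(P[...,2]>.036); 
    nn,l,s,ce=cv2.connectedComponentsWithStats(m.astype(np.uint8))
    for i in range(1,nn):
        if s[i,4]>12: print("peak",s[i,4],P[l==i].mean(0).round(4),P[l==i][:,2].max().round(4))
E
python3 rack.py w8; python3 colz.py
```

```text
[0.52861503 0.06225372 0.11982497] [-2.03999941 -2.38489356  0.00332464]
wrist 10040 ((0.6231059432029724, 0.0216447152197361), (0.11225204914808273, 0.08835667371749878), 9.249722480773926)
peak 229 [0.6166 0.0532 0.0401] 0.0443
peak 240 [0.6654 0.0613 0.0399] 0.0444
peak 186 [0.5692 0.0453 0.0403] 0.0444
peak 196 [ 0.6768 -0.0054  0.04  ] 0.0441
[0.528075   0.06283249 0.11996397] [-2.03882755 -2.38610608  0.00304219] 0.011639145662788257 59.35569941997528
-0.07 -0.045 66 topz -0.0097 y 0.0007 xr -0.0476 -0.045
-0.04 -0.025 636 topz -0.0153 y 0.0007 xr -0.04 -0.025
0.014 0.025 662 topz -0.0154 y 0.0006 xr 0.014 0.025
0.025 0.04 954 topz -0.0154 y 0.0006 xr 0.025 0.04
0.05 0.068 2281 topz -0.0188 y 0.0005 xr 0.05 0.068
0.068 0.08 501 topz -0.0187 y 0.0006 xr 0.068 0.0751
```

View pics/w8.png

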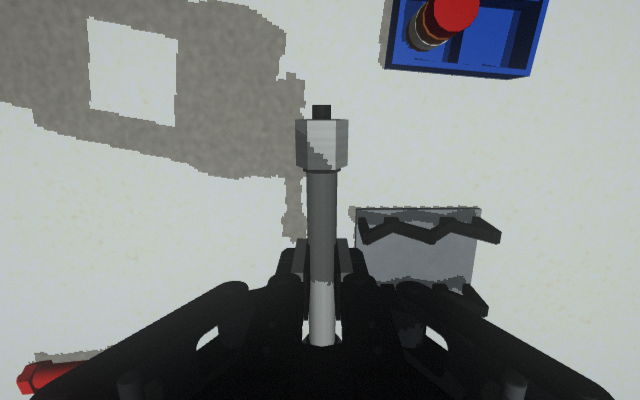

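The column is level in the fingers. The rack is at (420,245) with its saddle peaks clear to see, which gives a rack centre near (0.6228, 0.0195) and an angle of 9.5°.

Call:
jog_arm(
  steps=[
    {"delta_rot":[0,0,-0.5],"linear":[0,0,0],"grip":0.005},
    {"delta_rot":[0,0,0],"linear":[-0.0294,0.0302,0],"grip":0.005},
    {"delta_rot":[0,0,0],"linear":[-0.0294,0.0302,0],"grip":0.005},
    {"delta_rot":[0,0,0],"linear":[0,0,0.03],"grip":0.005},
    {"delta_rot":[0,0,0],"linear":[0,0,0.02],"grip":0.005},
    {"delta_rot":[0,0,0],"linear":[0,0,0],"grip":0.005},
    {"delta_rot":[0,0,0],"linear":[0,0,0],"grip":0.005},
    {"delta_rot":[0,0,0],"linear":[0,0,0],"grip":0.005},
    {"delta_rot":[0,0,0],"linear":[0,0,0],"grip":0.005},
  ],
)

```text
t: 32.5
tool_pos: [0.5997, 0.0149, 0.0738]
tool_rot: [2.027, 2.396, 0.003]
contact_force: [-0.2, 0.4, -2.9]
opening: 0.0112
grip_force: 59.5
```

```bash
python3 rack.py w9;python3 rack.py w9
```

```text
[0.5996966  0.01487983 0.0738067 ] [2.02735029 2.39635693 0.002891  ]
wrist 14015 ((0.6233008503913879, 0.0215134434401989), (0.11218016594648361, 0.08765280991792679), 9.49282169342041)
peak 350 [0.5702 0.0452 0.0404] 0.0445
peak 406 [0.6175 0.053  0.0402] 0.045
peak 390 [0.6655 0.061  0.0402] 0.0446
peak 326 [ 0.6768 -0.0056  0.04  ] 0.0442
[0.59956509 0.01481621 0.07356694] [2.027736   2.39646058 0.00256535]
wrist 14062 ((0.6232714653015137, 0.021545380353927612), (0.11215376853942871, 0.08763584494590759), 9.197904586791992)
peak 355 [0.5702 0.0452 0.0404] 0.0444
peak 395 [0.6175 0.0531 0.0403] 0.0449
peak 388 [0.6656 0.0609 0.0403] 0.0452
peak 328 [ 0.6768 -0.0055  0.04  ] 0.0442
```

View pics/w9.png

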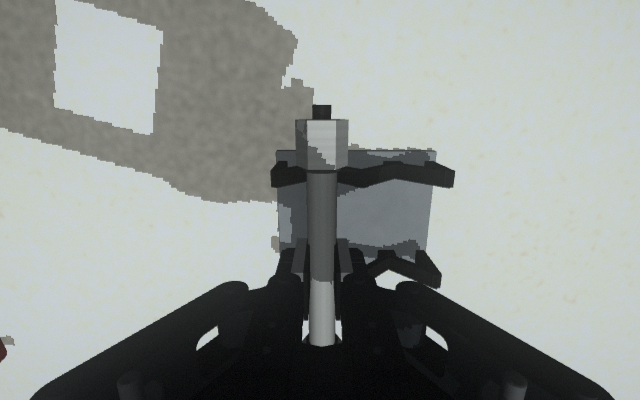

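The column is above the near groove, aligned with it and with the nut beyond the saddle at (320,165). I'll lower it now.

Call:
jog_arm(
  steps=[
    {"delta_rot":[0,0,0],"linear":[-0.001,-0.001,0.015],"grip":0.005},
    {"delta_rot":[0,0,0],"linear":[0,0,0.015],"grip":0.005},
    {"delta_rot":[0,0,0],"linear":[0,0,0.01],"grip":0.005},
    {"delta_rot":[0,0,0],"linear":[0,0,0.005],"grip":0.005},
    {"delta_rot":[0,0,0],"linear":[0,0,0],"grip":0.005},
    {"delta_rot":[0,0,0],"linear":[0,0,0],"grip":0.005},
    {"delta_rot":[0,0,0],"linear":[0,0,0],"grip":0.005},
    {"delta_rot":[0,0,0],"linear":[0,0,0],"grip":0.005},
  ],
)

```text
t: 33.4
tool_pos: [0.5984, 0.0134, 0.0276]
tool_rot: [2.029, 2.397, 0.001]
contact_force: [0.1, -0.0, -2.8]
opening: 0.0116
grip_force: 59.5
```

Call:
jog_arm(
  steps=[
    {"delta_rot":[0,0,0],"linear":[0,0,0.003],"grip":0.005},
    {"delta_rot":[0,0,0],"linear":[0,0,0.002],"grip":0.005},
    {"delta_rot":[0,0,0],"linear":[0,0,0],"grip":0.005},
    {"delta_rot":[0,0,0],"linear":[0,0,0],"grip":0.005},
    {"delta_rot":[0,0,0],"linear":[0,0,0],"grip":0.005},
  ],
)

```text
t: 33.9
tool_pos: [0.5978, 0.0135, 0.0218]
tool_rot: [2.03, 2.398, 0.0]
contact_force: [-0.7, -1.1, -1.8]
opening: 0.0112
grip_force: 59.5
```

Call:
jog_arm(
  steps=[
    {"delta_rot":[0,0,0],"linear":[0,0,0.001],"grip":0.005},
    {"delta_rot":[0,0,0],"linear":[0,0,0.001],"grip":0.005},
    {"delta_rot":[0,0,0],"linear":[0,0,0],"grip":0.005},
    {"delta_rot":[0,0,0],"linear":[0,0,0],"grip":0.005},
  ],
)

```text
t: 34.3
tool_pos: [0.5983, 0.0135, 0.0201]
tool_rot: [2.029, 2.397, 0.001]
contact_force: [0.3, -0.3, -1.2]
opening: 0.0116
grip_force: 59.7
```

Call:
jog_arm(
  steps=[
    {"delta_rot":[0,0,0],"linear":[0,0,0.001],"grip":0.005},
    {"delta_rot":[0,0,0],"linear":[0,0,0],"grip":0.005},
    {"delta_rot":[0,0,0],"linear":[0,0,0],"grip":0.005},
  ],
)

```text
t: 34.6
tool_pos: [0.5986, 0.0135, 0.0197]
tool_rot: [2.029, 2.397, 0.002]
contact_force: [0.2, 1.1, 4.1]
opening: 0.0116
grip_force: 60.2
```

```bash
python3 colz.py; python3 - <<'E'
from h import *
o,T,p,d,c,P=wrist()
Q=(P-T[:3,3])@T[:3,:3]
m=(d>0)&(abs(Q[...,1])>.013)&(abs(Q[...,1])<.08)&(abs(Q[...,0])<.06)&(P[...,2]>.038)&(P[...,2]<.05)
for s in(1,-1):
    for f in(1,-1):
        q=Q[m&(Q[...,1]*s>0)&(Q[...,0]*f>.02)]
        if len(q)>10: print(s,f,len(q),"x' range",np.percentile(q[:,0],[3,50,97]).round(4),"y'",q[:,1].mean().round(4))
E
```

```text
[0.59862084 0.01350202 0.01970713] [2.02919600e+00 2.39665792e+00 1.71178481e-03] 0.01162674833426936 60.22708296775818
-0.07 -0.045 61 topz -0.0096 y 0.0007 xr -0.0474 -0.045
-0.04 -0.025 731 topz -0.0153 y 0.0007 xr -0.04 -0.025
0.014 0.025 948 topz -0.0153 y 0.0001 xr 0.014 0.025
0.025 0.04 1610 topz -0.0154 y -0.0 xr 0.025 0.04
0.05 0.068 2285 topz -0.0189 y 0.0006 xr 0.05 0.068
0.068 0.08 489 topz -0.0184 y 0.0006 xr 0.068 0.0751
1 1 1201 x' range [0.0307 0.0358 0.0404] y' 0.0515
-1 1 573 x' range [0.0308 0.036  0.0406] y' -0.0236
```

Call:
jog_arm(
  steps=[
    {"delta_rot":[0,0,0],"linear":[0,0,0],"grip":0.013},
    {"delta_rot":[0,0,0],"linear":[0,0,0],"grip":0.018},
    {"delta_rot":[0,0,0],"linear":[0,0,0],"grip":0.025},
    {"delta_rot":[0,0,0],"linear":[0,0,0],"grip":0.035},
    {"delta_rot":[0,0,0],"linear":[0,0,0],"grip":0.035},
    {"delta_rot":[0,0,0],"linear":[0,0,-0.02],"grip":0.035},
    {"delta_rot":[0,0,0],"linear":[0,0,-0.04],"grip":0.035},
    {"delta_rot":[0,0,0],"linear":[0,0,-0.045],"grip":0.035},
    {"delta_rot":[0,0,0],"linear":[0,0,-0.045],"grip":0.035},
    {"delta_rot":[0,0,0],"linear":[-0.02,-0.045,-0.02],"grip":0.05},
  ],
)

```text
t: 35.7
tool_pos: [0.5635, -0.0114, 0.1939]
tool_rot: [2.021, 2.395, 0.009]
contact_force: [-0.1, -1.3, 1.5]
opening: 0.0481
grip_force: 0.0
```

Call:
jog_arm(
  steps=[
    {"delta_rot":[0,0,0],"linear":[-0.02,-0.045,0],"grip":0.06},
    {"delta_rot":[0,0,0],"linear":[-0.02,-0.045,0],"grip":0.06},
    {"delta_rot":[0,0,0],"linear":[0,0,0],"grip":0.06},
    {"delta_rot":[0,0,0],"linear":[0,0,0],"grip":0.06},
    {"delta_rot":[0,0,0],"linear":[0,0,0],"grip":0.06},
    {"delta_rot":[0,0,0],"linear":[0,0,0],"grip":0.06},
  ],
)

```text
t: 36.3
tool_pos: [0.4779, -0.0659, 0.1878]
tool_rot: [2.028, 2.399, 0.0]
contact_force: [-0.5, 0.4, 0.0]
opening: 0.06
grip_force: 0.0
```

```bash
python3 - <<'E'
from h import *
p,d=ctrl.get_image("top"); P=cloud(cam("top"),d); 
a=p[:,:,::-1]
s,ds=ctrl.get_image("scene"); 
Z=cv2.resize(s[130:370,150:470,::-1],None,fx=2.5,fy=2.5,interpolation=cv2.INTER_CUBIC); cv2.imwrite("pics/f1.png",Z)
cv2.imwrite("pics/f2.png",cv2.resize(a[90:290,120:520],None,fx=2,fy=2,interpolation=cv2.INTER_CUBIC))
blob(P,d,.585,.202,.03,.055,.08);blob(P,d,.579,.298,.03,.055,.08)
m=(d>0)&(np.hypot(P[...,0]-.599,P[...,1]-.015)<.085)&(P[...,2]>.030)
Rk=np.radians(9.5); D=P-np.array([.6228,.0188,0]); u=D[...,0]*np.cos(Rk)+D[...,1]*np.sin(Rk); v=-D[...,0]*np.sin(Rk)+D[...,1]*np.cos(Rk)
for lo,hi in((-.08,-.068),(-.068,-.048),(-.02,.02),(.048,.068),(.068,.08)):
    k=(d>0)&(abs(u+.025)<.014)&(v>lo)&(v<hi)&(P[...,2]>.022)
    if k.sum(): print(lo,hi,k.sum(),"u",u[k].mean().round(4),"z95",np.percentile(P[k][:,2],95).round(4),"v",v[k].min().round(4),v[k].max().round(4))
E
```

```text
94 rect [0.5844 0.2017] [0.0276 0.0243] 45.5 mean [0.5832 0.2007 0.0642]
92 rect [0.5776 0.2963] [0.0254 0.0256] 0.6 mean [0.5772 0.2954 0.0644]
0.048 0.068 58 u -0.0265 z95 0.0405 v 0.0485 0.0669
0.068 0.08 5 u -0.025 z95 0.0322 v 0.0682 0.0714
```

View pics/f1.png

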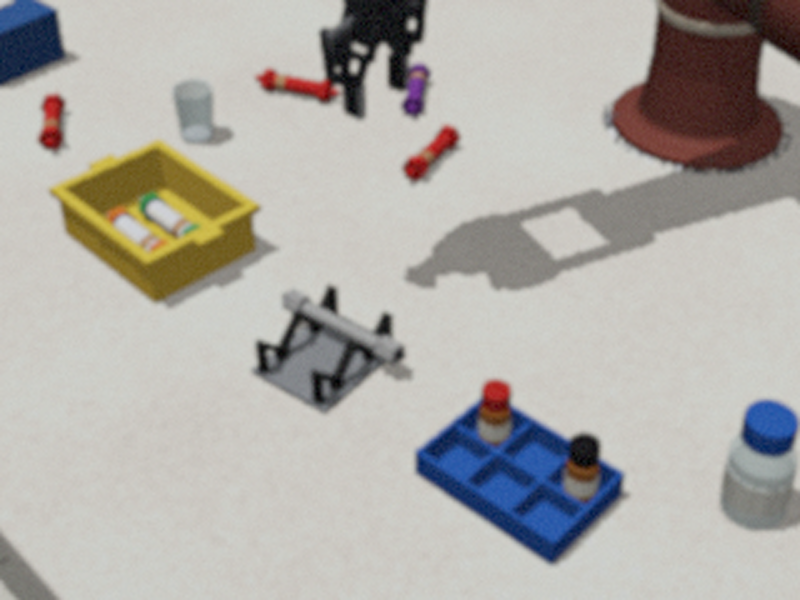

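View pics/f2.png

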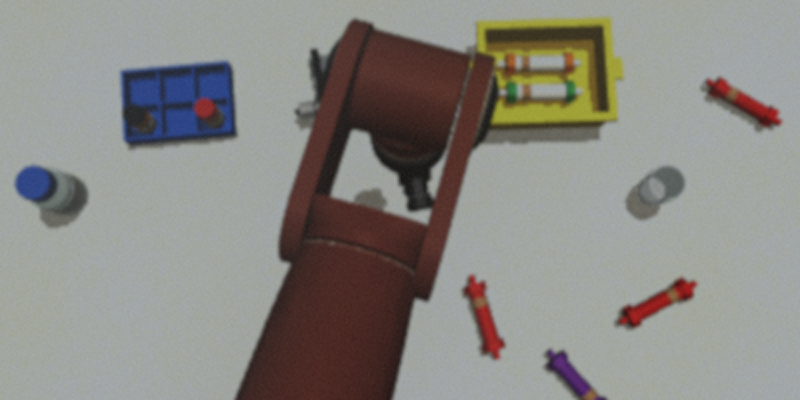

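The scene view shows both vials upright, both cartridges in the tub and the column in the near groove, with the bystanders unmoved. I'll check the column's seating at both ends with the scene camera's depth.

```bash
python3 - <<'E'
from h import *
p,d=ctrl.get_image("scene"); P=cloud(cam("scene"),d)
Rk=np.radians(9.5); D=P-np.array([.6228,.0188,0]); u=D[...,0]*np.cos(Rk)+D[...,1]*np.sin(Rk); v=-D[...,0]*np.sin(Rk)+D[...,1]*np.cos(Rk)
for lo,hi in((-.085,-.068),(-.066,-.05),(-.025,0),(0,.025),(.05,.066),(.068,.085)):
    k=(d>0)&(abs(u+.025)<.012)&(v>lo)&(v<hi)&(P[...,2]>.02)
    if k.sum(): print(lo,hi,k.sum(),"u",u[k].mean().round(4),"z95",np.percentile(P[k][:,2],95).round(4),"v",v[k].min().round(4),v[k].max().round(4))
E
```

```text
-0.085 -0.068 8 u -0.0231 z95 0.0379 v -0.0772 -0.0683
-0.066 -0.05 46 u -0.0207 z95 0.0391 v -0.066 -0.0503
-0.025 0 51 u -0.0222 z95 0.0355 v -0.0248 -0.0002
0 0.025 55 u -0.022 z95 0.0356 v 0.0008 0.0244
0.05 0.066 71 u -0.0208 z95 0.0394 v 0.0501 0.066
0.068 0.085 11 u -0.0246 z95 0.0373 v 0.0681 0.0731
```

```bash
python3 -c "
from station import ctrl
print(ctrl.finish_job())"
```

```text
the job is handed in; nothing more can be done
None
```

I handed the job in at about 36.5 s of the 122 s limit, with no score returned: both vials stand upright in their own tray bays, both cartridges lie in the waste tub, and the column is level in a rack groove, centred within about 2 mm by the cameras; the bottle, beaker and look-alikes were left alone.

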